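# Snap the coupler onto the tilted nipple of a misting valve and hold it in

### The arm

A 6-joint arm with a two-finger parallel gripper is mounted at the origin on the work surface; the furniture and walls round the work are solid. World frame = base frame: x ahead of the robot, y to its left, z up, the work surface at z = 0. Lengths are in m, angles in rad, forces in N, time in s.
With the tool pointing down it reaches from about 0.275 to 0.725 m from the base axis. Payload 5.6 kg.
Tool frame: the origin (TCP) lies midway between the tips of the shut fingers; the grasp point (between the pads) lies 19 mm behind it (hold_point_z is the y of the grasp point in the tool frame, in m); y points along the fingers, z is the direction in which the jaws open and shut, and the axes are right-handed (so a half turn about y gives the same grasp; the last joint's range is limited). The gripper opens to 85 mm and grips with 20 to 120 N. Pads are 22 mm wide; open, the fingers measure 114 mm over their backs; the gripper's body (76 mm by 85 mm) begins 54 mm behind the grasp point. The pads swing forward as they close: fully open they stand 13 mm farther back than shut.
Start: joints at [-1.005, 0.255, 0.108, 0, -1.424, -0.285], TCP at [0.152, -0.528, 0.2] pointing down, gripper open.
Joint ranges: [-2.95, 2.95], [-1.21, 1.97], [-1.09, 1.5], [-2.87, 1.71], [-2.94, -0.07], [-3.05, 3.05]. Speed limits (rad/s): [2.57, 2.57, 3.14, 3.14, 3.14, 3.14].

### API

Orientations are given as a unit quaternion [x, y, z, w].
In Python, from station import * gives the robot as it stands.
- The arm moves only by the tool drive_tool, never from a script. Its argument "increments" is text: rows parted by semicolons, each of 7 numbers parted by spaces: the shift along the world's x, y, z in cm, then the turn, a rotation vector about the world's x, y, z in rad, then the gripper command: -1 is fully open, 1 is shut, values between are in proportion. A call has 1 to 20 rows; each row is the pose to reach, as a shift and turn from the pose commanded when the call began; what a row does not reach only later rows make up. A row lasts 1/12 s, in which the tool goes at most 41.7 mm and 7.16 degrees, less where a joint would pass 70% of its speed; a pose out of reach is approached as far as the arm can. A call with a gripper value outside its range is refused whole. The fingers move at their own pace and stop on an object; the grip force is fixed at half the most. Time passes only in rows, so rows that repeat a pose let the fingers close. It gives the time, the measured TCP pose, the force and the opening at its end, in the units of the state.
- observe(): the state, without advancing time (a new reading comes with each control period).
- get_image(name): name is "scene" or "top" or "wrist"; returns (picture, depth): 384x512x3 uint8, blue, green, red; 384x512 float32, m along the optical axis (not along the pixel's ray), 0 where there is no reading.
- camera_params(name): a dict with "intrinsics" (3x3 intrinsics, pixels), "xyz" and "attitude" of the camera in the world. Camera axes: x right, y down, z forward; pixel columns grow to the right and rows downward; lengths in m; the calibration is good to about 2 mm. A picture is of the moment at which its call begins: read the wrist's pose just before it. camera_params takes no time and is no camera call; for the wrist camera it gives the pose at the moment of the call.
- finish_job(): hands the job in, once; it reports no verdict.
Trained networks look in the newest picture that a camera, given by its name, has taken for a name from the list of things; names that differ only in an ending like _2 or _b are one class to them, and where a whole thing is asked for, a point or a joint stands for the part that bears it (a point fixed in the world has none). Each returns a list of dicts, best first, with "score" (0 to 1); they miss things now and then, are a little off and sometimes report something else, mostly with a low value. They report only what shows in the picture. A call takes as long as a camera call. They do not tell look-alikes from the thing itself.
- recognise(camera, thing): "pixel" ([row, column] in pixels, amid what is visible of it).
The state is a dict: "t": time; "joint_pos": joint angles; "qd": joint speeds; "effort": joint torques, N m; "position": TCP position; "eef_rot": TCP orientation; "ft_force": force on the tool from outside, world axes, zero at the start; "ft_torque": the same for the moment, N m; "width": opening from 0.0 (shut) to 1.0 (fully open).
Only numpy, scipy, OpenCV 4.12 (cv2) and the standard library are available. Lean on these libraries where they do the work, as an engineer would, in place of code of your own. Each camera call takes 0.05 s, during which the arm holds its last target.

### The job

Take the tall flanged coupler that stands on the bench and press it squarely, mouth first, onto the tilted nipple of the valve block until both latch jaws have snapped shut over its flange. Keep pushing until the sprung sleeve is fully down, and finish like that: still gripping the coupler and holding it fully home against the spring, which opens the valve. Leave the other loose things where they are.

Things in the scene. Friction and masses are not known exactly. Their poses are not given: they have to be found in the camera images.
- coupler_mid (a point): Centre of the coupler, on its axis, 40 mm from mouth and top; z runs from mouth to top. Plain steel cylinder 80 mm tall, 30 mm diameter, standing upright on its mouth; grip the upper half. Round the mouth a flange, 38 mm diameter, 6 mm thick, lower edge bevelled. Mouth: blind bore 13 mm wide, 34 mm deep. It and the blanking plug may have changed places.
- nipple: Brass nipple on the fixed valve block, 10 mm thick, 36 mm long, end conical. Origin: its foot, in the middle of the sloping face, 55 mm over the bench. z: along it, up, leaning 25 degrees from vertical, roughly to the robot. y: level, through both jaws. Coupler fully home: its mouth at 6 mm, coupler_mid at 46 mm along z. The jaws reach up to 28 mm along z: keep fingers above that.
- sleeve (a joint): Steel sleeve, 31 mm diameter, round the nipple; the coupler's mouth pushes it down along the nipple. 0 = up (top 20 mm along nipple z), 0.014 m = fully down. Spring 4 N at 0, 14 N at 0.014. The jaws snap at about 0.010; if not held the coupler springs back to there. The flange meets the jaws' ramps with the mouth 21 to 24 mm along z; passing them adds a few N.
- jaw_left (a joint): Sprung steel latch jaw on the nipple's +y side: 0 = shut, up to 0.005 m outward. The flange pushes it 2 to 3 mm outward on the way down, then it snaps back to 0 over the flange's top.
- jaw_right (a joint): The same jaw on the nipple's -y side: 0 = shut, up to 0.005 m outward.
- plug_mid (a point): Centre of the blanking plug (bystander), 22 mm above the bench: steel, 44 mm tall, a 42 mm disc on a 26 mm foot with a small hexagon on top, no bore. Leave it.
- dropper_bottle: Small clear bottle with a pointed dropper top (bystander), 37 mm diameter, 120 mm tall; origin at the centre of its underside. Leave it.
- marker: Marker pen lying on the bench (bystander), 133 mm long, 15 mm thick; origin at the centre of its underside. Leave it.
- clock_motor_1: Small black clock movement, a flat 56 mm square box with its shaft up (bystander), 33 mm tall; origin at the centre of its underside. Leave it.
Mind the look-alikes: they are no part of the job. What is shaped like the part that bears coupler_mid but pink is not meant.

How it is judged:
By the outcome, as a careful person would: the job done as asked, in the order asked, and still so for the second after the job is handed in, while the arm keeps its last pose, push and grip.
It also fails if it takes over 35 s, if anything falls off the work surface, if the arm or the gripper's body presses on something with over 40 N, if the wrist force passes 120 N, or if a joint passes its speed limit or range.

## Working session

There is one attempt and no reset: what is moved stays moved. The work goes in short steps, Python scripts to look and compute and a tool call to move; the robot and the scene stay as the last step left them, time stands still between calls to the robot, and variables do not carry over. Pictures are saved under pics/ and viewed, and the job is handed in when it is done.

Besides the shell and the picture viewer there is one more tool, called after ">>>" as name(argument=value, ...) on one line, values as JSON. drive_tool: Moves the arm, as the interface text tells. Its arguments: {"type":"object","properties":{"increments":{"type":"string"}},"required":["increments"]}

```bash
mkdir -p pics; ls; python3 - <<'E'
from station import *
import cv2,numpy as np
s=observe();print(s)
for n in("scene","top"):
    p,d=get_image(n);cv2.imwrite(f"pics/{n}0.png",p);np.save(f"pics/{n}0.npy",d)
    c=camera_params(n);print(n,c)
    for t in("coupler_mid","nipple","plug_mid","dropper_bottle","marker","clock_motor_1","sleeve"):
        print(t,recognise(n,t))
E
```

```text
pics
{'t': 0.0, 'joint_pos': array([-1.00539100e+00,  2.55720716e-01,  1.06987272e-01, -4.49289598e-04,
       -1.42385649e+00, -2.84608961e-01]), 'qd': array([ 2.20001703e-03, -1.72948510e-03, -7.60439526e-05,  5.24109348e-04,
        4.74962851e-04,  1.21357030e-03]), 'effort': array([-7.55296310e-05, -3.86633384e+01,  2.37941301e+01,  5.36533087e+00,
       -5.87887262e-03,  5.78546150e-06]), 'position': array([ 0.15231763, -0.52792089,  0.19930673]), 'eef_rot': array([-0.69950957, -0.09880913,  0.0990458 ,  0.70079458]), 'ft_force': array([-0.79914012, -0.18092823,  0.69340499]), 'ft_torque': array([ 0.01969794, -0.01331356, -0.02986095]), 'width': 1.003511227461282}
scene {'intrinsics': array([[395.6593982 ,   0.        , 250.21066784],
       [  0.        , 395.6593982 , 193.01895653],
       [  0.        ,   0.        ,   1.        ]]), 'xyz': array([0.02124143, 0.56357751, 0.79455951]), 'attitude': array([-0.30447486,  0.86533739, -0.37938423,  0.1206394 ])}
coupler_mid [{'pixel': [212.0, 276.8], 'score': 0.82}, {'pixel': [223.3, 215.6], 'score': 0.68}, {'pixel': [216.6, 245.
[... 396 characters left out ...]
7271029 ],
       [  0.        , 420.09068989, 188.78790264],
       [  0.        ,   0.        ,   1.        ]]), 'xyz': array([ 0.38601441, -0.07646273,  1.21887312]), 'attitude': array([-0.70580335,  0.70663667, -0.02643575,  0.04251349])}
coupler_mid [{'pixel': [188.6, 211.4], 'score': 0.75}, {'pixel': [197.9, 239.6], 'score': 0.54}, {'pixel': [215.5, 262.4], 'score': 0.42}]
nipple [{'pixel': [173.4, 147.4], 'score': 0.53}, {'pixel': [224.0, 374.0], 'score': 0.27}]
plug_mid [{'pixel': [201.1, 312.5], 'score': 0.62}]
dropper_bottle [{'pixel': [158.6, 268.4], 'score': 0.62}]
marker [{'pixel': [221.7, 373.7], 'score': 0.63}]
clock_motor_1 [{'pixel': [163.7, 351.8], 'score': 0.93}]
sleeve []
```

```bash
python3 - <<'E'
import cv2
a=cv2.imread("pics/scene0.png");b=cv2.imread("pics/top0.png")
cv2.imwrite("pics/s_crop.png",cv2.resize(a[120:300,100:360],None,fx=3,fy=3,interpolation=cv2.INTER_CUBIC))
cv2.imwrite("pics/t_crop.png",cv2.resize(b[120:270,110:400],None,fx=2.7,fy=2.7,interpolation=cv2.INTER_CUBIC))
E
```

```text
(no output)
```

View pics/s_crop.png

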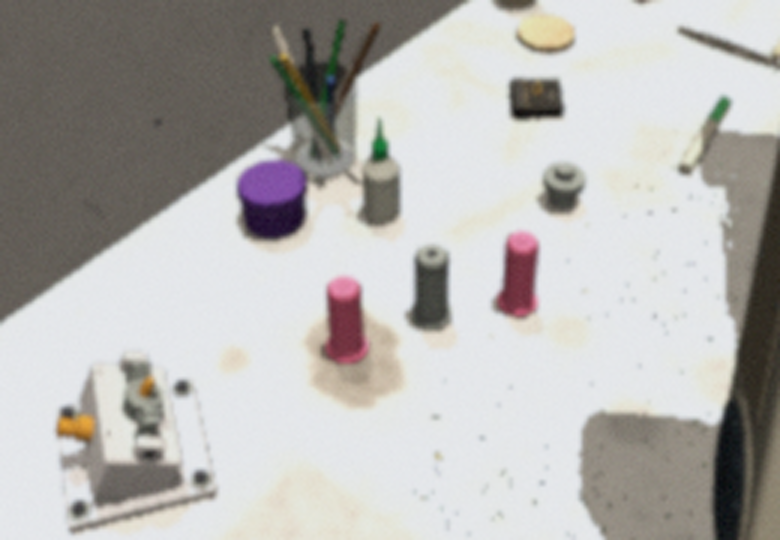

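View pics/t_crop.png

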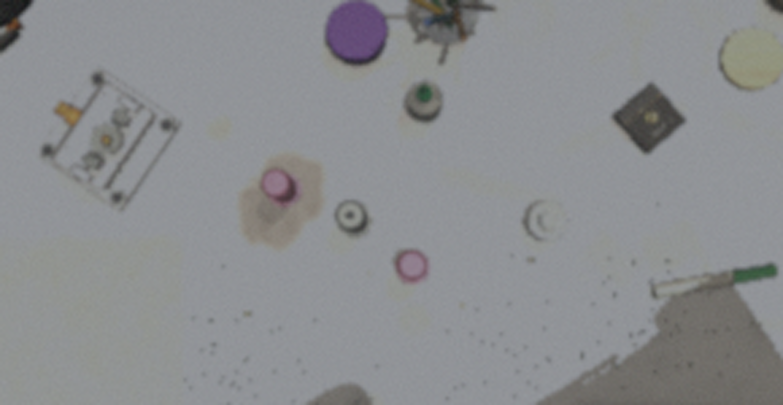

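View pics/scene0.png

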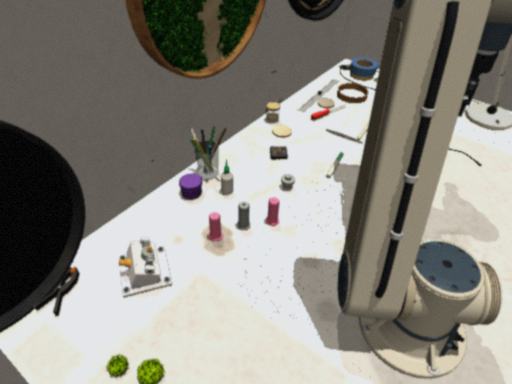

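The top camera shows three candidates for the coupler. There are two pink ones, at (188.6,211.4) and (215.5,262.4). The steel-grey one is at top (197.9,239.6) and scene (216.6,245.3). The grey one fits the description; the crop shows it plain steel and standing between the pinks. The plug is at top (201,312) and the valve block at about top (173,148).

```bash
cat > h.py <<'E'
import numpy as np,cv2
from scipy.spatial.transform import Rotation as R
from station import *
def ray(c,px):
    K=c["intrinsics"];v=np.array([(px[1]-K[0,2])/K[0,0],(px[0]-K[1,2])/K[1,1],1.])
    return R.from_quat(c["attitude"]).as_matrix()@v
def atz(c,px,z):
    r=ray(c,px);return c["xyz"]+r*(z-c["xyz"][2])/r[2]
def atd(c,px,d): return c["xyz"]+ray(c,px)*d
def cloud(c,d):
    K=c["intrinsics"];v,u=np.indices(d.shape)
    p=np.stack([(u-K[0,2])/K[0,0]*d,(v-K[1,2])/K[1,1]*d,d],-1)
    return p@R.from_quat(c["attitude"]).as_matrix().T+c["xyz"]
def proj(c,P):
    q=(np.atleast_2d(P)-c["xyz"])@R.from_quat(c["attitude"]).as_matrix();K=c["intrinsics"]
    return np.c_[K[1,1]*q[:,1]/q[:,2]+K[1,2],K[0,0]*q[:,0]/q[:,2]+K[0,2]]
def tri(c1,p1,c2,p2):
    A=[];b=[]
    for c,p in((c1,p1),(c2,p2)):
        r=ray(c,p);r/=np.linalg.norm(r);M=np.eye(3)-np.outer(r,r);A.append(M);b.append(M@c["xyz"])
    x=np.linalg.lstsq(np.vstack(A),np.hstack(b),rcond=None)[0]
    return x,[np.linalg.norm(A[i]@x-b[i]) for i in(0,1)]
E
python3 - <<'E'
from h import *
s,t=camera_params("scene"),camera_params("top")
for n,a,b in(("grey",(216.6,245.3),(197.9,239.6)),("pinkL",(223.3,215.6),(188.6,211.4)),("pinkR",(212,276.8),(215.5,262.4)),("plug",(183.6,288.1),(201.1,312.5)),("bottle",(182.9,227.8),(158.6,268.4)),("clock",(157.3,278.1),(163.7,351.8))):
    print(n,tri(s,a,t,b))
for cn in("scene","top"):
    c=camera_params(cn);P=cloud(c,np.load(f"pics/{cn}0.npy"))
    for nm,ctr in(("grey",(216.6,245.3) if cn=="scene" else (197.9,239.6)),):
        r,q=map(int,ctr);W=P[r-25:r+25,q-16:q+16].reshape(-1,3);z=W[:,2]
        for lo,hi in((.01,.03),(.03,.06),(.06,.075),(.075,.1)):
            m=(z>lo)&(z<hi);print(cn,nm,lo,m.sum(),np.median(W[m],0) if m.any() else"")
    # block
    W=P[225:300,110:180] if cn=="scene" else P[140:205,115:185]
    W=W.reshape(-1,3);z=W[:,2]
    for lo in np.arange(.0,.12,.01):
        m=(z>lo)&(z<lo+.01);print(cn,round(lo,3),m.sum(),W[m].mean(0).round(4) if m.any() else"")
E
```

```text
grey (array([ 0.47105183, -0.00417043,  0.03235393]), [np.float64(0.0061803518300755965), np.float64(0.006180351830074878)])
pinkL (array([0.499012  , 0.07549615, 0.05304525]), [np.float64(0.0023438391541704003), np.float64(0.002343839154170404)])
pinkR (array([ 0.41862671, -0.06984651,  0.03241101]), [np.float64(0.008952002983561733), np.float64(0.008952002983561807)])
plug (array([ 0.46670189, -0.21039623,  0.0093969 ]), [np.float64(0.002015588443216506), np.float64(0.002015588443216395)])
bottle (array([ 0.58997368, -0.08234761,  0.02940922]), [np.float64(0.00086384517551253), np.float64(0.0008638451755122436)])
clock (array([ 0.5821532 , -0.33019799, -0.02108634]), [np.float64(0.0006687940730098523), np.float64(0.0006687940730109993)])
scene grey 0.01 66 [0.45835319 0.00832135 0.01796795]
scene grey 0.03 99 [0.45798794 0.00895778 0.04494866]
scene grey 0.06 45 [0.45855582 0.01012968 0.06800613]
scene grey 0.075 79 [0.46411464 0.00136284 0.07993248]
scene 0.0 2423 [0.5869 0.2361 0.002 ]
scene 0.01 758 [0.5385 0.2725 0.0129]
scene 0.02 80 [0.5239 0.2869 0.0244]
scene 0.03 109 [0.5296 0.2946 0.035 ]
scene 0.04 267 [0.5334 0.2673 0.0453]
scene 0.05 252 [0.5509 0.285  0.0561]
scene 0.06 448 [0.5525 0.2731 0.0644]
scene 0.07 191 [0.5425 0.2552 0.0748]
scene 0.08 32 [0.5435 0.251  0.0832]
scene 0.09 0 
scene 0.1 0 
scene 0.11 0 
top grey 0.01 9 [ 0.45979778 -0.01520386  0.01480146]
top grey 0.03 8 [ 0.4596114  -0.01267683  0.04509589]
top grey 0.06 8 [ 0.46360956 -0.00295237  0.07288513]
top grey 0.075 92 [ 0.46967401 -0.00235636  0.07987674]
top 0.0 2280 [0.5536 0.2657 0.0028]
top 0.01 536 [0.5543 0.252  0.0134]
top 0.02 21 [0.5452 0.2683 0.0221]
top 0.03 14 [0.562  0.2666 0.0373]
top 0.04 183 [0.5449 0.2427 0.0461]
top 0.05 168 [0.5604 0.2659 0.0555]
top 0.06 319 [0.5619 0.269  0.0648]
top 0.07 153 [0.5501 0.2516 0.0745]
top 0.08 24 [0.548  0.2487 0.0831]
top 0.09 1 [0.5486 0.243  0.0908]
top 0.1 0 
top 0.11 0
```

```bash
python3 - <<'E'
from h import *
o=observe();c=camera_params("wrist");T=R.from_quat(o["eef_rot"])
print(T.as_matrix().round(3));print("cam in tool",T.inv().apply(c["xyz"]-o["position"]).round(4),(T.inv()*R.from_quat(c["attitude"])).as_matrix().round(3)); print(c["intrinsics"])
t=camera_params("top");P=cloud(t,np.load("pics/top0.npy"))
b=cv2.imread("pics/top0.png")
for nm,px in(("grey",(198,240)),("pinkL",(188.6,211.4)),("pinkR",(215.5,262.4))):
    r,q=map(int,px);W=P[r-20:r+20,q-20:q+20].reshape(-1,3);W=W[(W[:,2]>.074)&(W[:,2]<.09)];print(nm,W.mean(0),(W.max(0)+W.min(0))/2,np.ptp(W,0))
E
```

```text
[[ 0.961 -0.    -0.277]
 [ 0.277  0.     0.961]
 [-0.    -1.     0.   ]]
cam in tool [-0.0829 -0.1738 -0.0007] [[-0.001  0.947  0.322]
 [ 0.    -0.322  0.947]
 [ 1.     0.001 -0.   ]]
[[266.60025521   0.         256.39746702]
 [  0.         266.60025521 191.63392931]
 [  0.           0.           1.        ]]
grey [ 0.465459   -0.00754787  0.07962746] [ 0.45215178 -0.02248994  0.08019901] [0.06293998 0.06843434 0.01203155]
pinkL [0.50248388 0.07348363 0.0796915 ] [0.50303813 0.07472768 0.07947154] [0.0278953  0.02780003 0.01063956]
pinkR [ 0.42869153 -0.05528715  0.07988375] [ 0.44414847 -0.04421906  0.0801517 ] [0.07386082 0.06826577 0.01193692]
```

>>> drive_tool(increments="4 6.5 2 0 0 0.11 -1;8 13 2 0 0 0.22 -1;12 20 2 0 0 0.33 -1;16 26 2 0 0 0.44 -1;20 33 2 0 0 0.55 -1;24 39 2 0 0 0.66 -1;27 45 2 0 0 0.77 -1;30.5 51 2 0 0 0.77 -1;30.5 51 2 0 0 0.77 -1;30.5 51 2 0 0 0.77 -1;30.5 51 2 0 0 0.77 -1;30.5 51 2 0 0 0.77 -1;30.5 51 2 0 0 0.77 -1;30.5 51 2 0 0 0.77 -1;30.5 51 2 0 0 0.77 -1;30.5 51 2 0 0 0.77 -1;30.5 51 2 0 0 0.77 -1")

```text
t: 2.22
position: [0.4575, -0.018, 0.2199]
eef_rot: [-0.611, -0.355, 0.355, 0.611]
ft_force: [-0.5, -0.3, -0.5]
width: 0.996
```

```bash
python3 - <<'E'
from h import *
o=observe();print(o["t"],o["position"],o["joint_pos"],o["ft_force"])
c=camera_params("wrist")
p,d=get_image("wrist");cv2.imwrite("pics/w1.png",p);np.savez("pics/w1.npz",d=d,**c)
print(recognise("wrist","coupler_mid"))
P=cloud(c,d)
W=P.reshape(-1,3);m=(W[:,2]>.07)&(W[:,2]<.09)&(d.ravel()>0)&(np.hypot(W[:,0]-.469,W[:,1]+.002)<.035)
Q=W[m];print(len(Q),Q.mean(0),(Q.max(0)+Q.min(0))/2,np.ptp(Q,0))
E
```

```text
2.2167 [ 0.45747426 -0.01798162  0.21994946] [ 3.04793919e-01  6.57890793e-02 -7.09632306e-02  1.00874139e-04
 -1.43480548e+00 -8.23164436e-01] [-0.47848232 -0.3348115  -0.48415483]
[{'pixel': [120.6, 264.2], 'score': 0.85}, {'pixel': [234.8, 261.3], 'score': 0.56}]
456 [ 0.46583961 -0.00372654  0.07870499] [ 0.46649396 -0.00200953  0.07613968] [0.0292802  0.0305629  0.01181829]
```

View pics/w1.png

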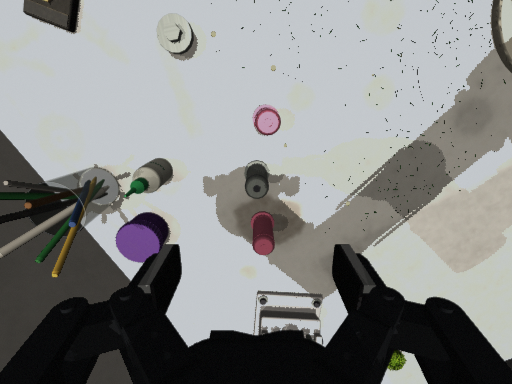

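```bash
python3 - <<'E'
from h import *
p=cv2.imread("pics/w1.png");cv2.imwrite("pics/w1c.png",cv2.resize(p[95:265,205:315],None,fx=3.5,fy=3.5,interpolation=cv2.INTER_CUBIC))
z=np.load("pics/w1.npz");c={k:z[k] for k in("intrinsics","xyz","attitude")}
# predicted outline for hypothesised centre
for ctr in((.4675,-.002),(.4665,-.0035),(.469,-.002)):
    a=np.linspace(0,2*np.pi,60);im=p.copy()
    for r,h in((.015,.08),(.019,.0)):
        q=proj(c,np.c_[ctr[0]+r*np.cos(a),ctr[1]+r*np.sin(a),0*a+h]);print(ctr,h,q.min(0).round(1),q.max(0).round(1))
E
```

```text
(0.4675, -0.002) 0.08 [176.7 243.9] [199.8 268.1]
(0.4675, -0.002) 0.0 [159.8 243.6] [184.1 268.5]
(0.4665, -0.0035) 0.08 [175.3 244. ] [198.4 268.3]
(0.4665, -0.0035) 0.0 [158.7 243.6] [183.  268.6]
(0.469, -0.002) 0.08 [177.3 242.8] [200.3 267.1]
(0.469, -0.002) 0.0 [160.3 242.7] [184.5 267.7]
```

View pics/w1c.png

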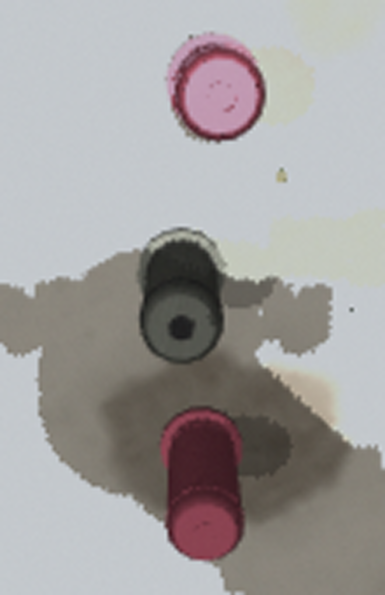

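>>> drive_tool(increments="1 4 0 0 0 0 -1;2 8 0 0 0 0 -1;3 12 0 0 0 0 -1;4 16 0 0 0 0 -1;4.5 19.5 0 0 0 0 -1;4.5 19.5 0 0 0 0 -1;4.5 19.5 0 0 0 0 -1;4.5 19.5 0 0 0 0 -1")

```text
t: 2.98
position: [0.5024, 0.1754, 0.2204]
eef_rot: [0.612, 0.354, -0.354, -0.612]
ft_force: [-0.5, -0.4, 1.0]
width: 1.0
```

```bash
python3 - <<'E'
from h import *
o=observe();print(o["t"],o["position"])
c=camera_params("wrist")
p,d=get_image("wrist");cv2.imwrite("pics/w2.png",p);np.savez("pics/w2.npz",d=d,**c)
for t in("nipple","sleeve","jaw_left"):print(t,recognise("wrist",t))
E
```

```text
2.9833 [0.50238553 0.17542064 0.22038822]
nipple [{'pixel': [234.9, 255.2], 'score': 0.78}]
sleeve [{'pixel': [229.0, 257.3], 'score': 0.62}]
jaw_left [{'pixel': [233.8, 271.4], 'score': 0.7}]
```

>>> drive_tool(increments="2 3.5 -1 0 0 0 -1;4 7 -3 0 0 0 -1;4 7 -4 0 0 0 -1;4 7 -4 0 0 0 -1;4 7 -4 0 0 0 -1")

```text
t: 3.6
position: [0.5423, 0.2455, 0.18]
eef_rot: [0.612, 0.354, -0.355, -0.612]
ft_force: [0.1, 0.1, 1.4]
width: 1.0
```

```bash
python3 - <<'E'
from h import *
o=observe();print(o["t"],o["position"],o["qd"].round(3))
c=camera_params("wrist")
p,d=get_image("wrist");cv2.imwrite("pics/w3.png",p);np.savez("pics/w3.npz",d=d,**c)
for t in("nipple","sleeve","jaw_left"):print(t,recognise("wrist",t))
E
```

```text
3.6 [0.54229078 0.24550287 0.17995877] [-0.006 -0.04   0.026  0.013 -0.007 -0.   ]
nipple [{'pixel': [186.1, 256.4], 'score': 0.59}]
sleeve [{'pixel': [187.6, 262.3], 'score': 0.82}]
jaw_left []
```

View pics/w2.png

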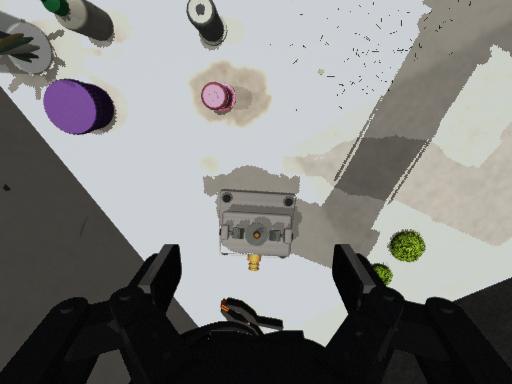

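View pics/w3.png

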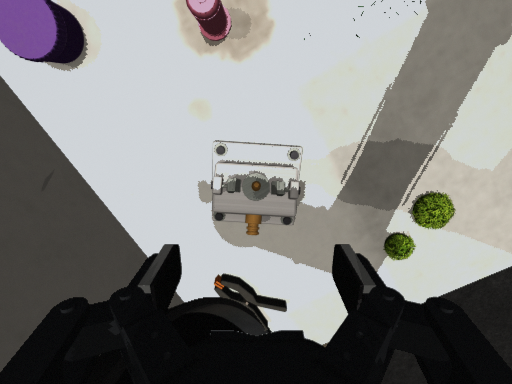

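```bash
python3 - <<'E'
from h import *
a=cv2.imread("pics/w2.png")[180:280,205:310];b=cv2.imread("pics/w3.png")[130:245,195:315]
a=cv2.resize(a,(400,381),interpolation=cv2.INTER_CUBIC);b=cv2.resize(b,(398,381),interpolation=cv2.INTER_CUBIC)
cv2.imwrite("pics/bc.png",np.hstack([a,b]))
for f in("w2","w3"):
    z=np.load(f"pics/{f}.npz");c={k:z[k] for k in("intrinsics","xyz","attitude")};d=z["d"]
    P=cloud(c,d).reshape(-1,3)
    # block local: u along lean(-.5,-.866), v along jaws
    o=np.array([.555,.262]);L=np.array([-.5,-.866]);V=np.array([.866,-.5])
    q=P[:,:2]-o;u=q@L;v=q@V
    m=(abs(u)<.06)&(abs(v)<.06)&(P[:,2]>.02);print(f,m.sum())
    for i in range(-50,55,5):
        row=[]
        for j in range(-50,55,10):
            k=m&(abs(u*1000-i)<2.5)&(abs(v*1000-j)<5);row.append(f"{np.median(P[k,2])*1000:4.0f}" if k.sum()>1 else "   .")
        print(f"{i:4d}"," ".join(row))
E
```

```text
w2 3126
 -50    .    .    .    .    .   61   60    .    .    .    .
 -45    .    .    .    .    .   60   59    .    .    .    .
 -40    .    .    .    .    .   58   56    .    .    .    .
 -35    .    .    .    .   54   58   56    .    .    .    .
 -30    .    .    .    .   52   56   55    .    .    .    .
 -25    .   64    .   64    .    .    .    .    .    .    .
 -20   65   66   65   66   66   66   65   66   65    .    .
 -15   63   64   64   64   65   65   65   65   66   66   66
 -10   61   62   62   62   62   63   63   63   64   64   63
  -5   60   60   60   60   61    .   61   61   61   62   61
   0   72   57    .   58    .   79   59   59   59   60   59
   5   72   72    .   56   77   78   78   56   57   58    .
  10   70   65   77   75   75   76   75   74   64   72   71
  15   59   51   53   72   73   75   73   75   53   69   68
  20   48   48   70   50   70   71   69   71   51   65   64
  25   44   45   46   46   48   68   48   48   48   48   46
  30   42   42   43   43   44   45   44   45   45   45   44
  35    .    .    .    .   43   40   41   42   42   43   43
  40    .   
[... 736 characters left out ...]
   60   60   61   61   61   61   62   61
   0   72   58   59   58   58   79   59   59   59   60   59
   5   72   71   75   56   78   78   77   57   58   61    .
  10  246   69   78   75   76   76   76   74   65  241  276
  15  257  240   76   72   74   78   73   78   77  244  276
  20  249  257   49   49   71   84   70   73   71  250  276
  25  252  254   46   46   48   68   48   48   48  253  276
  30  253  254   43  291  294  295  293  290   45  256  255
  35  272  283  298  297  297  297  294  298  294  277  271
  40   20  290  297  304  307    .  306  301  293  290    .
  45   20    .    .    .    .    .    .    .    .    .    .
  50    .    .    .    .    .    .    .    .    .    .    .
```

View pics/bc.png

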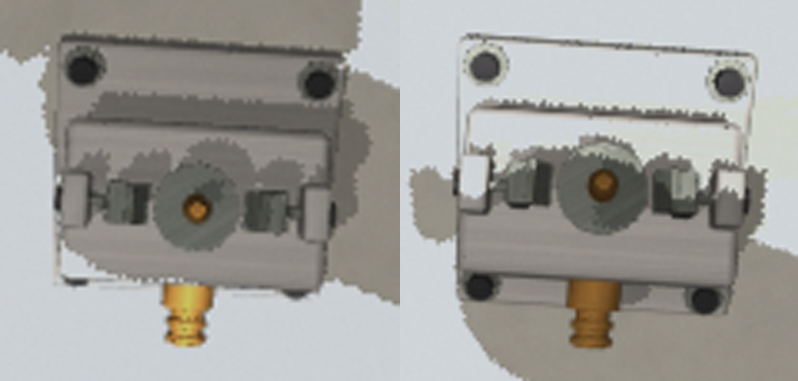

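```bash
cat > fit.py <<'E'
from h import *
L=np.array([-.5,-.866,0]);V=np.array([.866,-.5,0]);o=np.array([.555,.262,0])
def load(f):
    z=np.load(f"pics/{f}.npz");return {k:z[k] for k in("intrinsics","xyz","attitude")},z["d"]
if __name__=="__main__":
  for f in("w2","w3"):
    c,d=load(f);P=cloud(c,d).reshape(-1,3);u=(P-o)@L;v=(P-o)@V
    m=(u>-.016)&(u<.032)&(abs(v)<.05)&(P[:,2]>.03)&(P[:,2]<.09)
    Q=P[m];n=R.from_rotvec(V*0).apply([0,0,1.]);n=np.array([L[0]*.4226,L[1]*.4226,.906]);h=.0588*.906+ (o@n)
    A=np.array([o[0],o[1],.0585])
    for it in range(10):
        k=abs((Q-A)@n)<(.004 if it<4 else .002);A=Q[k].mean(0);n=np.linalg.svd(Q[k]-A)[2][2];n*=np.sign(n[2])
    print(f,k.sum(),"n",n.round(4),"tilt",np.degrees(np.arccos(n[2])).round(2),"az",np.degrees(np.arctan2(n[1],n[0])).round(2),"A",A.round(4), "std",((Q[k]-A)@n).std().round(5))
    y=np.cross(n,[0,0,1]);y/=np.linalg.norm(y);x=np.cross(y,n)
    H=(P-A)@n
    # point on face with z=.055 along x line
    t=(.055-A[2])/x[2];B=A+x*t
    mm=(abs(H-.020)<.002)&(np.linalg.norm(P-A,axis=1)<.06)
    S=np.c_[(P-B)@x,(P-B)@y][mm]*1000
    # keep the central blob
    mid=np.median(S[(abs(S[:,0])<20)],0)
    for _ in range(10):
        kk=np.hypot(*(S-mid).T)<17.0;mid=(np.percentile(S[kk],1,0)+np.percentile(S[kk],99,0))/2
    print(" sleeve plane median H",np.median(H[mm][kk]),"ctr xy mm",mid.round(2),np.ptp(S[kk],0).round(1),"mean",S[kk].mean(0).round(2))
    N=B+x*mid[0]/1000+y*mid[1]/1000
    print(" foot",N.round(4),"y",y.round(3),"x",x.round(3))
    # nipple tip points
    T=(H>.028)&(H<.04)&(np.hypot((P-N)@x,(P-N)@y)<.012)
    print(" tip",T.sum(),np.c_[(P-N)@x,(P-N)@y,H][T].mean(0).round(4) if T.any() else"")
    for s,e in((1,"+y"),(-1,"-y")):
        J=(H>.022)&(H<.030)&(((P-N)@y)*s>.010)&(((P-N)@y)*s<.05)&(abs((P-N)@x)<.02)
        print(" jaw",e,J.sum(),np.percentile(((P-N)@y)[J],[2,50,98]).round(4) if J.any() else "",((P-N)@x)[J].mean().round(4))
E
python3 fit.py
```

```text
w2 1670 n [-0.2334 -0.353   0.906 ] tilt 25.04 az -123.48 A [0.5505 0.2547 0.0541] std 0.00074
 sleeve plane median H 0.019976584475679238 ctr xy mm [-0.47  1.25] [29.6 29.8] mean [-0.64  1.16]
 foot [0.5503 0.2566 0.0548] y [-0.834  0.552  0.   ] x [0.5   0.756 0.423]
 tip 46 [-0.0003 -0.0003  0.0333]
 jaw +y 97 [0.0194 0.0246 0.0306] -0.0003
 jaw -y 97 [-0.0308 -0.0247 -0.0192] -0.0002
w3 2306 n [-0.2338 -0.3521  0.9063] tilt 25.0 az -123.59 A [0.5511 0.2562 0.0549] std 0.00072
 sleeve plane median H 0.02004948274594531 ctr xy mm [-0.18  0.96] [30.1 32.1] mean [0.11 0.75]
 foot [0.5503 0.2567 0.0549] y [-0.833  0.553  0.   ] x [0.501 0.755 0.423]
 tip 68 [ 0.0006 -0.0003  0.0334]
 jaw +y 136 [0.0194 0.0247 0.0305] 0.0001
 jaw -y 146 [-0.0314 -0.0249 -0.0195] 0.0001
```

>>> drive_tool(increments="-1.2 -4 0 0 0 0 -1;-2.4 -8 0 0 0 0 -1;-3.6 -12 0 0 0 0 -1;-4.8 -16 0 0 0 0 -1;-6 -20 0 0 0 0 -1;-7.2 -23.7 0 0 0 0 -1;-7.6 -25 -2 0 0 0 -1;-7.6 -25 -4 0 0 0 -1;-7.6 -25 -5 0 0 0 -1;-7.6 -25 -5 0 0 0 -1;-7.6 -25 -5 0 0 0 -1;-7.6 -25 -5 0 0 0 -1")

```text
t: 4.8
position: [0.4673, -0.0034, 0.1318]
eef_rot: [0.612, 0.356, -0.354, -0.611]
ft_force: [0.7, 1.3, 0.0]
width: 1.002
```

```bash
python3 - <<'E'
from h import *
o=observe();print(o["t"],o["position"],o["qd"].round(3),R.from_quat(o["eef_rot"]).as_matrix().round(4))
c=camera_params("wrist")
p,d=get_image("wrist");cv2.imwrite("pics/w4.png",p);np.savez("pics/w4.npz",d=d,**c)
W=cloud(c,d).reshape(-1,3);m=(W[:,2]>.074)&(W[:,2]<.086)&(d.ravel()>0)&(np.hypot(W[:,0]-.466,W[:,1]+.003)<.03)
Q=W[m];print(len(Q),Q.mean(0),(Q.max(0)+Q.min(0))/2,np.ptp(Q,0))
cv2.imwrite("pics/w4c.png",cv2.resize(p[100:384,130:390],None,fx=2,fy=2))
print(proj(c,[[.466,-.003,.08]]))
E
```

```text
4.8 [ 0.4672817  -0.00340948  0.13176287] [ 0.005  0.003  0.004 -0.002  0.004 -0.001] [[ 4.966e-01  2.700e-03 -8.680e-01]
 [ 8.680e-01  3.000e-04  4.966e-01]
 [ 1.600e-03 -1.000e+00 -2.200e-03]]
781 [ 0.46629372 -0.00336521  0.07922989] [ 0.46689404 -0.00216657  0.07805357] [0.02918271 0.02969836 0.00795426]
[[198.43533946 258.45657265]]
```

View pics/w4c.png

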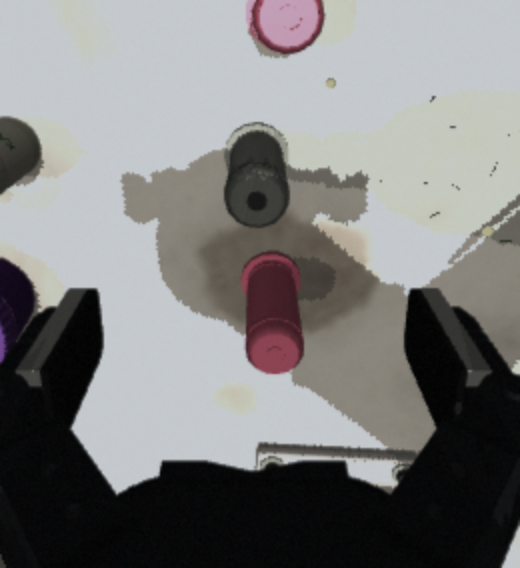

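>>> drive_tool(increments="-0.1 0 -4 0 0 0 -1;-0.1 0 -7 0 0 0 -1;-0.1 0 -9.2 0 0 0 -1;-0.1 0 -9.2 0 0 0 -1;-0.1 0 -9.2 0 0 0 -1;-0.1 0 -9.2 0 0 0 -1")

```text
t: 5.35
position: [0.4672, -0.0031, 0.0402]
eef_rot: [0.612, 0.356, -0.354, -0.611]
ft_force: [-0.5, 0.0, 0.4]
width: 1.002
```

>>> drive_tool(increments="0 0 0 0 0 0 1;0 0 0 0 0 0 1;0 0 0 0 0 0 1;0 0 0 0 0 0 1;0 0 0 0 0 0 1;0 0 0 0 0 0 1;0 0 0 0 0 0 1;0 0 0 0 0 0 1;0 0 0 0 0 0 1;0 0 0 0 0 0 1")

```text
t: 6.18
position: [0.4661, -0.0034, 0.039]
eef_rot: [0.612, 0.355, -0.354, -0.611]
ft_force: [-1.6, 0.4, 5.6]
width: 0.316
```

>>> drive_tool(increments="0 0 4 0 0 0 1;0 0 8 0 0 0 1;0 0 12 0 0 0 1;0.5 3 15 0 0 0 1;1.5 7 16.5 0.07 -0.05 0 1;2.5 11 16.5 0.15 -0.1 0 1;3.5 15 16.5 0.24 -0.16 0 1;4.5 18.5 16.5 0.32 -0.21 0 1;5.2 21 16.5 0.364 -0.241 0 1;5.2 21 16.5 0.364 -0.241 0 1;5.2 21 16.5 0.364 -0.241 0 1;5.2 21 16.5 0.364 -0.241 0 1;5.2 21 16.5 0.364 -0.241 0 1;5.2 21 16.5 0.364 -0.241 0 1")

```text
t: 7.35
position: [0.5176, 0.206, 0.2031]
eef_rot: [-0.529, -0.483, 0.209, 0.665]
ft_force: [0.5, 0.2, -2.3]
width: 0.313
```

```bash
python3 - <<'E'
from h import *
N=np.array([.5503,.2566,.055]);n=np.array([-.2336,-.3526,.9061]);n/=np.linalg.norm(n)
o=observe();T=R.from_quat(o["eef_rot"]).as_matrix();p0=o["position"]
print(o["t"],p0,o["width"],o["qd"].round(3),o["ft_force"].round(1),o["joint_pos"].round(3));print(T.round(4))
y=-T[:,1];e=np.cross(y,n);print("angle err rotvec to apply",e.round(4))
print("along",(p0-N)@n,"lateral",((p0-N)-((p0-N)@n)*n).round(4))
c=camera_params("wrist")
p,d=get_image("wrist");cv2.imwrite("pics/w5.png",p);np.savez("pics/w5.npz",d=d,**c)
s,d=get_image("scene");cv2.imwrite("pics/s5.png",s);np.save("pics/s5.npy",d)
cv2.imwrite("pics/s5c.png",cv2.resize(s[170:300,90:220],None,fx=4,fy=4,interpolation=cv2.INTER_CUBIC))
E
```

```text
7.35 [0.51755308 0.20596361 0.20311767] 0.3125300165039759 [-0.    -0.001  0.002 -0.004  0.004  0.   ] [ 0.5  0.2 -2.3] [ 0.514  0.032 -0.155 -0.23  -1.003 -0.948]
[[ 0.4458  0.2332 -0.8642]
 [ 0.7898  0.3518  0.5024]
 [ 0.4212 -0.9066 -0.0274]]
angle err rotvec to apply [ 0.0009 -0.0004  0.0001]
along 0.15972044370143618 lateral [0.0046 0.0057 0.0034]
```

View pics/w5.png

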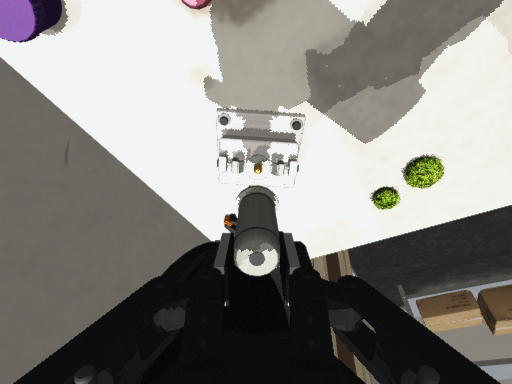

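View pics/s5c.png

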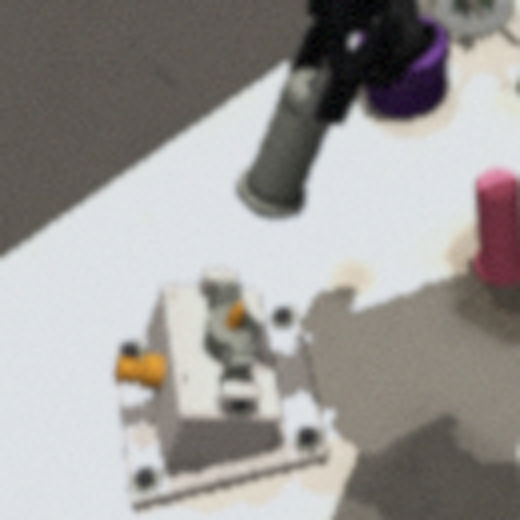

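```bash
cat > rel.py <<'E'
import sys
from fit import *
from scipy.optimize import least_squares
def run(f,pose):
    p0,T=pose
    N=np.array([.5503,.2566,.055]);n=np.array([-.2336,-.3526,.9061]);n/=np.linalg.norm(n)
    c,d=load(f);P=cloud(c,d);P=P.reshape(-1,3)[d.ravel()>0]
    # coupler body points in tool frame
    q=(P-p0)@T   # tool coords
    m=(abs(q[:,2])<.03)&(q[:,0]<.005)&(q[:,0]>-.03)&(q[:,1]>-.035)&(q[:,1]<.034)
    # between pads : exclude fingers (|z|>14)
    m&=abs(q[:,2])<.0135
    def res(x,Q):
        a=np.array([x[2],1,x[3]]);a/=np.linalg.norm(a);b=np.array([x[0],0,x[1]])
        w=Q-b;return np.linalg.norm(w-np.outer(w@a,a),axis=1)-.015
    Q=q[m]
    r=least_squares(res,[0,0,0,0],args=(Q,),loss="soft_l1",f_scale=.0007)
    x=r.x;print("cyl",m.sum(),"offset x,z mm",(x[:2]*1000).round(2),"tilt",x[2:].round(4),"rms",np.sqrt(np.median(res(x,Q)**2)).round(5))
    # mouth: flange extents along y
    ax=np.array([x[2],1,x[3]]);ax/=np.linalg.norm(ax);b=np.array([x[0],0,x[1]]);w=q-b;s=w@ax;rad=np.linalg.norm(w-np.outer(s,ax),axis=1)
    k=(rad<.0195)&(s>.02)&(s<.06);fl=k&(rad>.0175)
    print("flange s range",np.percentile(s[k],[1,99]).round(4),fl.sum(),np.percentile(s[fl],[2,50,98]).round(4) if fl.any() else"")
    top=(rad<.012)&(s<-.02)&(s>-.06);print("top s",top.sum(),np.median(s[top]).round(4) if top.any() else"")
    aw=T@ax;bw=p0+T@b
    # nipple check in same image
    xx=np.array([.5005,.7555,.423]);yy=np.array([-.8335,.5525,0])
    H=(P-N)@n;X=(P-N)@xx;Y=(P-N)@yy
    fc=(abs(H)<.003)&(abs(Y)<.035)&(X<.02)&(X>-.03)&(abs(Y)>.016)
    print("face H",fc.sum(),np.median(H[fc]) if fc.any() else"")
    tp=(H>.025)&(H<.04)&(np.hypot(X,Y)<.01);print("tip",tp.sum(),np.c_[X,Y,H][tp].mean(0).round(4) if tp.any() else "")
    sl=(abs(H-.02)<.003)&(np.hypot(X,Y)<.018);S=np.c_[X,Y][sl]
    print("sleeve",sl.sum(),((np.percentile(S,1,0)+np.percentile(S,99,0))/2).round(4) if len(S)>5 else"",np.ptp(S,0).round(4) if len(S)>5 else "")
    for sg in(1,-1):
        J=(H>.022)&(H<.030)&(Y*sg>.010)&(Y*sg<.05)&(abs(X)<.02);print("jaw",sg,J.sum(),np.percentile(Y[J],[2,98]).round(4) if J.sum()>3 else"")
    return bw,aw,N,n
if __name__=="__main__":
    f=sys.argv[1]
    o=observe()
    bw,aw,N,n=run(f,(o["position"],R.from_quat(o["eef_rot"]).as_matrix()))
    print("axis",aw.round(4),"rot to apply",np.cross(-aw,n).round(4))
    TC=o["position"]
    sm=.039; M=bw+aw*sm
    print("mouth along",((M-N)@n).round(4),"lateral",(1000*((M-N)-((M-N)@n)*n)).round(2))
E
python3 rel.py w5
```

```text
cyl 1617 offset x,z mm [ 1.6  -0.48] tilt [-0.0203 -0.001 ] rms 0.00025
flange s range [0.0202 0.0372] 181 [0.032  0.0335 0.0375]
top s 1138 -0.0411
face H 812 -0.0002775155304554122
tip 59 [-0.0013 -0.0003  0.0328]
sleeve 442 [-0.0003  0.0012] [0.03   0.0355]
jaw 1 113 [0.0193 0.0303]
jaw -1 117 [-0.0308 -0.0197]
axis [ 0.2251  0.3355 -0.9148] rot to apply [ 0.0186 -0.0097  0.001 ]
mouth along 0.1207 lateral [5.36 6.22 3.8 ]
```

```bash
sed -i 's/q\[:,1\]<.034/q[:,1]<.029/' rel.py; python3 rel.py w5|head -3; python3 - <<'E'
from fit import *
from h import *
o=observe();p0=o["position"];T=R.from_quat(o["eef_rot"]).as_matrix()
c,d=load("w5");P=cloud(c,d).reshape(-1,3);q=(P-p0)@T
# top disc
m=(abs(q[:,1]+.0411)<.003)&(abs(q[:,0])<.02)&(abs(q[:,2])<.02)
Q=q[m];A=Q.mean(0);nn=np.linalg.svd(Q-A)[2][2];print("top plane normal",(nn*np.sign(nn[1])).round(4),A.round(4),((Q.max(0)+Q.min(0))/2).round(4),np.ptp(Q,0).round(4))
# slices radius: nearest x per s
for s in np.arange(-.04,.04,.006):
    k=(abs(q[:,1]-s)<.003)&(abs(q[:,2])<.003)&(q[:,0]<0)&(q[:,0]>-.03);print(round(s,3),k.sum(),q[k,0].min().round(4) if k.any() else"",np.median(q[k,0]).round(4) if k.any() else "")
# predicted outline overlay
im=cv2.imread("pics/w5.png");a=np.linspace(0,2*np.pi,120)
def ring(s,r,off,col):
    w=np.c_[off[0]+r*np.cos(a),0*a+s,off[1]+r*np.sin(a)]
    for y,x in proj(c,w@T.T+p0):
        X,Y=int((x-200)*5),int((y-165)*5)
        if 0<=X<600 and 0<=Y<600: cv2.circle(big,(X,Y),1,col,-1)
big=cv2.resize(im[165:285,200:320],None,fx=5,fy=5,interpolation=cv2.INTER_CUBIC)
ring(-.041,.015,(.0016+.0008,-.0005),(0,0,255));ring(.039-.006,.019,(.0009,-.0005),(0,255,0))
ring(-.041,.015,(.0,-.0005),(255,0,0))
cv2.imwrite("pics/w5o.png",big)
E
```

```text
cyl 1404 offset x,z mm [ 1.76 -0.49] tilt [-0.0103 -0.002 ] rms 0.00018
flange s range [0.0202 0.037 ] 206 [0.0319 0.0333 0.0372]
top s 1158 -0.0411
top plane normal [0.0306 0.9995 0.0026] [-0.001  -0.0408 -0.0004] [ 0.0011 -0.0411 -0.0002] [0.0286 0.006  0.0394]
-0.04 236 -0.0132 -0.0074
-0.034 53 -0.0139 -0.0129
-0.028 39 -0.0135 -0.0129
-0.022 43 -0.0139 -0.0129
-0.016 39 -0.0136 -0.013
-0.01 28 -0.0135 -0.0131
-0.004 29 -0.0135 -0.0131
0.002 29 -0.0139 -0.0132
0.008 25 -0.014 -0.0131
0.014 26 -0.0138 -0.0133
0.02 16 -0.0138 -0.0134
0.026 21 -0.0139 -0.0135
0.032 47 -0.0179 -0.0154
0.038 5 -0.0178 -0.0177
```

View pics/w5o.png

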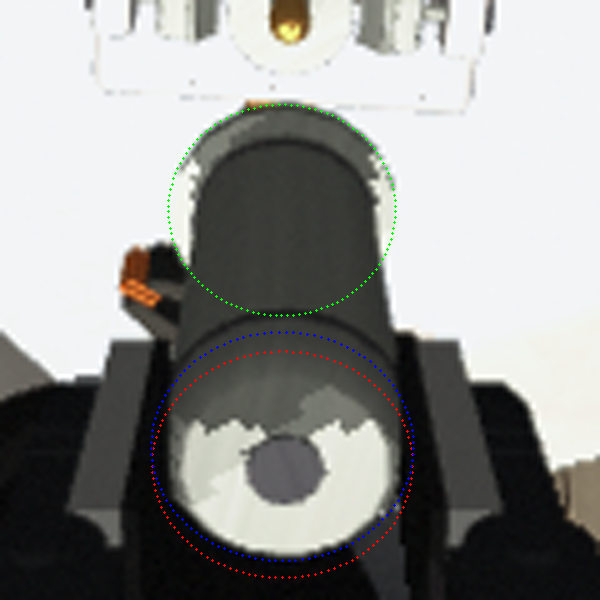

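```bash
cat > goal.py <<'E'
import sys
from rel import *
f,along=sys.argv[1],float(sys.argv[2])
o=observe();p0=o["position"];T=R.from_quat(o["eef_rot"]).as_matrix()
bw,aw,N,n=run(f,(p0,T))
M=bw+aw*.039
e=np.cross(-aw,n);E=R.from_rotvec(e)
print("mouth along",((M-N)@n).round(4),"lateral",(1000*((M-N)-((M-N)@n)*n)).round(2))
M2=p0+E.apply(M-p0)
print("rot",e.round(4),"shift cm",(100*(N+along*n-M2)).round(3),"n",n)
E
python3 goal.py w5 .048
```

```text
cyl 1404 offset x,z mm [ 1.76 -0.49] tilt [-0.0103 -0.002 ] rms 0.00018
flange s range [0.0202 0.037 ] 206 [0.0319 0.0333 0.0372]
top s 1158 -0.0411
face H 812 -0.0002775155304554122
tip 59 [-0.0013 -0.0003  0.0328]
sleeve 442 [-0.0003  0.0012] [0.03   0.0355]
jaw 1 113 [0.0193 0.0303]
jaw -1 117 [-0.0308 -0.0197]
mouth along 0.1207 lateral [5.64 6.63 4.03]
rot [ 0.0104 -0.0039  0.0011] shift cm [ 1.122  1.864 -7.009] n [-0.23361017 -0.35261535  0.90613945]
```

>>> drive_tool(increments="-0.6 -0.7 -0.4 0.01 -0.004 0 1;-0.6 -0.7 -0.4 0.01 -0.004 0 1;0.2 0.5 -3.5 0.01 -0.004 0 1;0.9 1.6 -6 0.01 -0.004 0 1;1.1 1.85 -7 0.01 -0.004 0 1;1.1 1.85 -7 0.01 -0.004 0 1;1.1 1.85 -7 0.01 -0.004 0 1;1.1 1.85 -7 0.01 -0.004 0 1;1.1 1.85 -7 0.01 -0.004 0 1")

```text
t: 8.2
position: [0.5293, 0.2251, 0.1352]
eef_rot: [-0.526, -0.487, 0.204, 0.667]
ft_force: [0.1, 0.1, -0.6]
width: 0.32
```

```bash
python3 - <<'E'
from h import *
o=observe();print(o["t"],o["position"],o["qd"].round(3),o["width"],o["ft_force"].round(1))
c=camera_params("wrist")
p,d=get_image("wrist");cv2.imwrite("pics/w6.png",p);np.savez("pics/w6.npz",d=d,**c)
c=camera_params("scene")
s,d=get_image("scene");cv2.imwrite("pics/s6.png",s);np.savez("pics/s6.npz",d=d,**c)
a=cv2.resize(p[140:290,190:330],None,fx=4,fy=4,interpolation=cv2.INTER_CUBIC);cv2.imwrite("pics/w6c.png",a)
b=cv2.resize(s[210:300,105:195],None,fx=6,fy=6,interpolation=cv2.INTER_CUBIC);cv2.imwrite("pics/s6c.png",b)
E
python3 goal.py w6 .048
```

```text
8.2 [0.52929757 0.22505285 0.13522294] [-0.    -0.    -0.003 -0.004  0.006  0.001] 0.3201427468203313 [ 0.1  0.1 -0.6]
cyl 1402 offset x,z mm [ 2.24 -0.69] tilt [-0.0101 -0.001 ] rms 0.00018
flange s range [0.0204 0.0372] 203 [0.0314 0.0329 0.0374]
top s 1155 -0.0414
face H 1061 -0.0003080717360789572
tip 0 
sleeve 250 [-0.008   0.0002] [0.0162 0.0351]
jaw 1 168 [0.0195 0.0303]
jaw -1 175 [-0.0308 -0.0197]
mouth along 0.0494 lateral [0.97 1.1  0.68]
rot [-0.0016  0.0018  0.0003] shift cm [-0.058 -0.056 -0.188] n [-0.23361017 -0.35261535  0.90613945]
```

View pics/w6c.png

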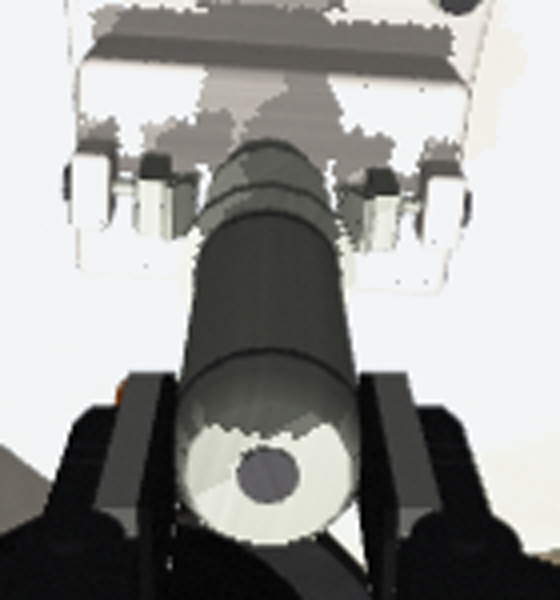

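View pics/s6c.png

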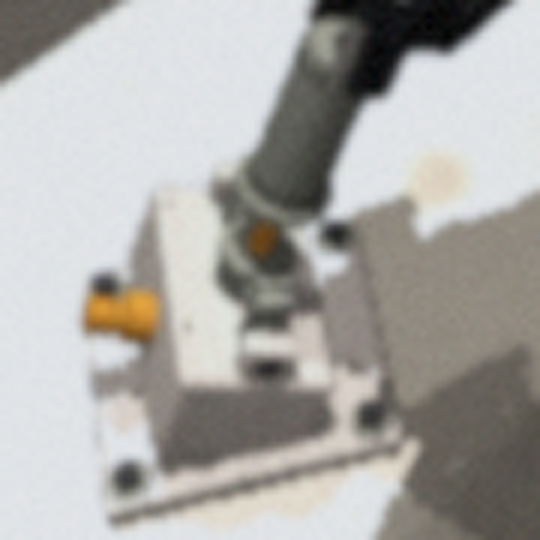

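```bash
cat > ov.py <<'E'
import sys
from fit import *
N=np.array([.5503,.2566,.055]);n=np.array([-.2336,-.3526,.9061]);n/=np.linalg.norm(n)
xx=np.array([.5005,.7555,.423]);yy=np.array([-.8335,.5525,0])
a=np.linspace(0,2*np.pi,160)
def ov(f,img,box,sc,mouth,out,lat=(0,0)):
    c,_=load(f);im=cv2.imread(img);r0,r1,c0,c1=box
    big=cv2.resize(im[r0:r1,c0:c1],None,fx=sc,fy=sc,interpolation=cv2.INTER_CUBIC)
    def ring(s,r,col,l=(0,0)):
        w=N+s*n+np.outer(r*np.cos(a)+l[0],xx)+np.outer(r*np.sin(a)+l[1],yy)
        for y,x in proj(c,w):
            X,Y=int((x-c0+.5)*sc),int((y-r0+.5)*sc)
            if 0<=X<big.shape[1] and 0<=Y<big.shape[0]: big[Y,X]=col
    ring(.02,.0155,(255,0,0));ring(.0,.005,(255,0,0));ring(.033,.005,(255,0,0))
    for l,col in((lat,(0,0,255)),):
        ring(mouth+.006,.019,col,l);ring(mouth+.001,.018,col,l);ring(mouth+.006,.015,col,l);ring(mouth+.08,.015,(0,200,0),l)
    cv2.imwrite(out,big)
if __name__=="__main__":
    k=sys.argv[1];m=float(sys.argv[2])
    ov("w"+k,f"pics/w{k}.png",(140,290,190,330),4,m,f"pics/w{k}o.png")
    ov("s"+k,f"pics/s{k}.png",(195,285,115,195),6,m,f"pics/s{k}o.png")
E
python3 ov.py 6 .0494
```

```text
(no output)
```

View pics/w6o.png

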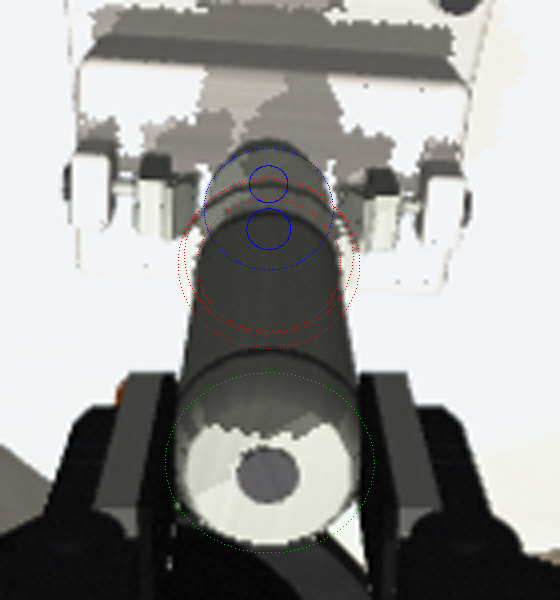

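View pics/s6o.png

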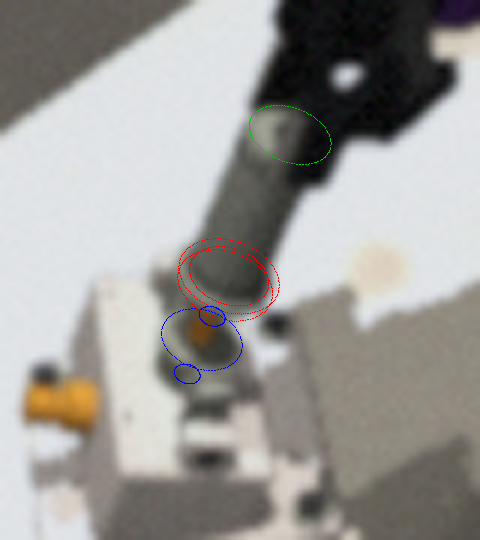

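```bash
python3 - <<'E'
from ov import *
ov("w5","pics/w5.png",(100,210,205,315),5,.1207,"pics/w5n.png")
ov("w6","pics/w6.png",(150,215,220,300),8,.0494,"pics/w6n.png",(.0016,0))
for f in("w2","w3","w5","w6"):
    c,d=load(f);P=cloud(c,d).reshape(-1,3);P=P[d.ravel()>0]
    H=(P-N)@n;X=(P-N)@xx;Y=(P-N)@yy
    out=[]
    for sg in(1,-1):
        J=(H>.024)&(H<.0285)&(Y*sg>.019)&(Y*sg<.031)&(abs(X)<.02);out.append((np.percentile(X[J],[3,97])*1000).round(1))
    # posts further out
        J=(H>.012)&(Y*sg>.034)&(Y*sg<.05)&(abs(X)<.02);out.append((np.percentile(X[J],[3,97])*1000).round(1))
    S=(abs(H-.02)<.0025)&(np.hypot(X,Y)<.018);out.append(("sl",(np.percentile(X[S],[1,99])*1000).round(1),(np.percentile(Y[S],[1,99])*1000).round(1)))
    K=(abs(H)<.0025)&(abs(Y)<.04)&(abs(X)<.045);out.append(("face",(np.percentile(X[K],[1,99])*1000).round(1),(np.percentile(Y[K],[1,99])*1000).round(1)))
    print(f,out)
E
```

```text
w2 [array([-7.,  6.]), array([-5.6, 18.2]), array([-6.8,  6.2]), array([-0.7, 19.7]), ('sl', array([-14.6,  14.4]), array([-17.6,  17.2])), ('face', array([-29. ,  28.6]), array([-39.2,  39.3]))]
w3 [array([-6.1,  6.9]), array([-8.8,  9.4]), array([-6.5,  6.6]), array([-9. ,  9.7]), ('sl', array([-14.3,  14.5]), array([-17.4,  17. ])), ('face', array([-28.6,  28.9]), array([-39.3,  39.1]))]
w5 [array([-6.8,  6. ]), array([-8.1, 15.2]), array([-6.9,  5.7]), array([-2.5, 18.9]), ('sl', array([-14.8,  14.2]), array([-14.9,  15. ])), ('face', array([-29.1,  28.3]), array([-39.6,  39. ]))]
w6 [array([-6.6,  5.8]), array([-18. ,   5.8]), array([-6.8,  6.2]), array([-12. ,  10.6]), ('sl', array([-15.,  -1.]), array([-16.3,  17.6])), ('face', array([-29.2,  27.6]), array([-39.3,  39.3]))]
```

View pics/w5n.png

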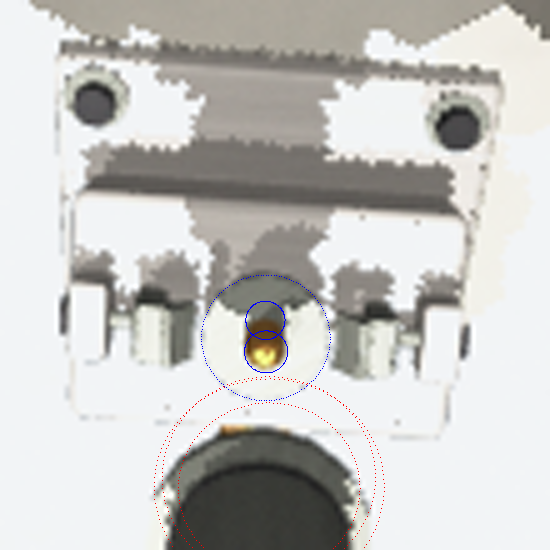

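View pics/w6n.png

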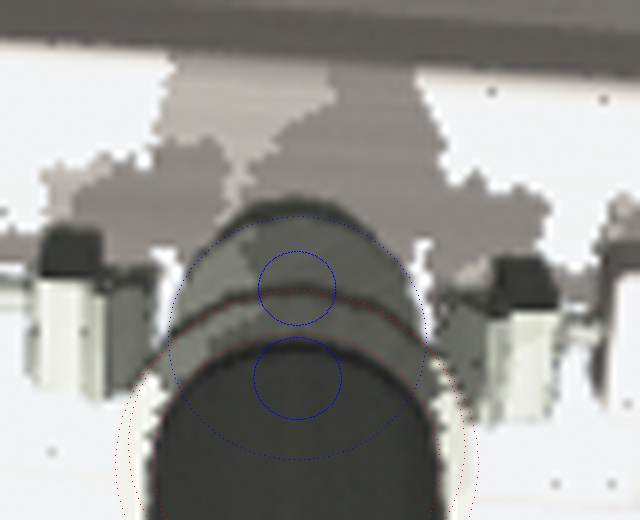

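>>> drive_tool(increments="-0.1 -0.12 -0.08 -0.001 0.001 0 1;-0.1 -0.12 -0.08 -0.001 0.001 0 1;-0.1 -0.12 -0.08 -0.001 0.001 0 1;0.02 0.06 -0.53 -0.001 0.001 0 1;0.13 0.23 -0.98 -0.001 0.001 0 1;0.22 0.36 -1.3 -0.001 0.001 0 1;0.28 0.45 -1.53 -0.001 0.001 0 1;0.34 0.55 -1.76 -0.001 0.001 0 1;0.39 0.62 -1.98 -0.001 0.001 0 1;0.39 0.62 -1.98 -0.001 0.001 0 1;0.39 0.62 -1.98 -0.001 0.001 0 1")

```text
t: 9.22
position: [0.5324, 0.2313, 0.1133]
eef_rot: [-0.526, -0.485, 0.206, 0.667]
ft_force: [0.7, 0.4, -1.5]
width: 0.312
```

```bash
python3 - <<'E'
from h import *
o=observe();print(o["t"],o["position"],o["qd"].round(3),o["width"],o["ft_force"].round(1),o["ft_torque"].round(2))
c=camera_params("wrist")
p,d=get_image("wrist");cv2.imwrite("pics/w7.png",p);np.savez("pics/w7.npz",d=d,**c)
c=camera_params("scene")
s,d=get_image("scene");cv2.imwrite("pics/s7.png",s);np.savez("pics/s7.npz",d=d,**c)
E
python3 goal.py w7 .028; python3 ov.py 7 .028
```

```text
9.2167 [0.53238654 0.23131809 0.11331391] [-0.002 -0.006  0.     0.002 -0.003 -0.001] 0.31238469729814344 [ 0.7  0.4 -1.5] [-1.21  0.72  0.06]
cyl 1389 offset x,z mm [ 2.12 -0.31] tilt [-0.0024 -0.0017] rms 0.00017
flange s range [0.0203 0.0474] 212 [0.032  0.0336 0.0477]
top s 1167 -0.0408
face H 1182 -0.0003067765639163884
tip 0 
sleeve 1  
jaw 1 190 [0.0193 0.0304]
jaw -1 214 [-0.0309 -0.0196]
mouth along 0.0272 lateral [-1.07 -0.26 -0.38]
rot [-0.006   0.0035 -0.0002] shift cm [0.1   0.019 0.124] n [-0.23361017 -0.35261535  0.90613945]
```

View pics/w7o.png

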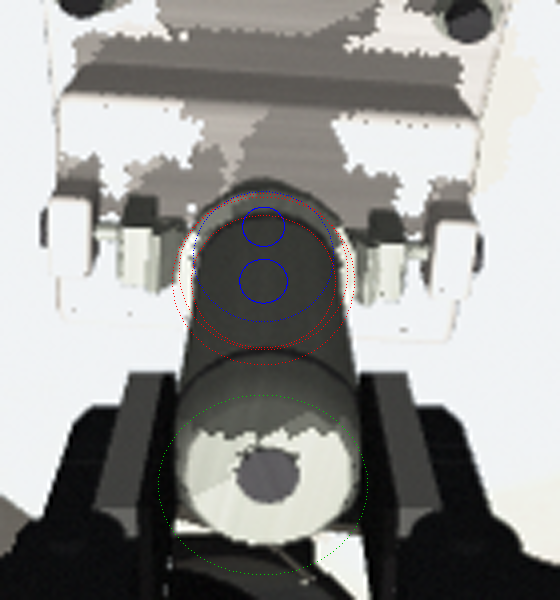

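View pics/s7o.png

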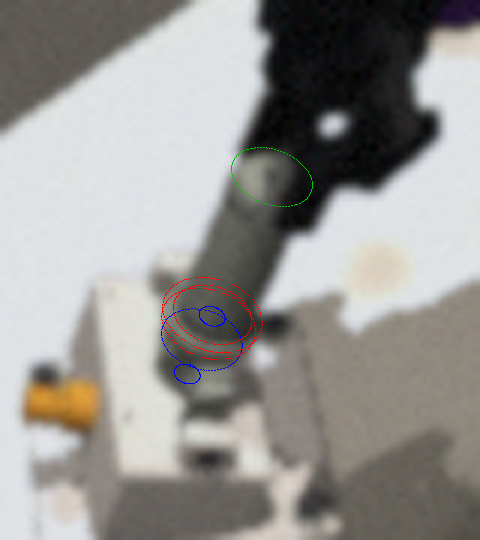

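>>> drive_tool(increments="0.1 0.08 -0.16 -0.003 0.002 0 1;0.14 0.15 -0.34 -0.003 0.002 0 1;0.19 0.22 -0.52 -0.003 0.002 0 1;0.24 0.29 -0.7 -0.003 0.002 0 1;0.28 0.36 -0.89 -0.003 0.002 0 1;0.33 0.43 -1.07 -0.003 0.002 0 1;0.33 0.43 -1.07 -0.003 0.002 0 1;0.33 0.43 -1.07 -0.003 0.002 0 1")

```text
t: 9.98
position: [0.5359, 0.2355, 0.1031]
eef_rot: [-0.527, -0.485, 0.207, 0.666]
ft_force: [-2.0, -2.9, 3.4]
width: 0.317
```

```bash
cat > look.py <<'E'
import sys
from h import *
k=sys.argv[1]
N=np.array([.5503,.2566,.055]);n=np.array([-.2336,-.3526,.9061]);n/=np.linalg.norm(n)
o=observe();f=o["ft_force"];print(o["t"],o["position"],o["width"],f.round(1),o["ft_torque"].round(2),"F.n",(f@n).round(1),"TCP along",((o["position"]-N)@n).round(4),"axis err",np.cross(-R.from_quat(o["eef_rot"]).as_matrix()[:,1],n).round(4))
for w in("wrist","scene"):
    c=camera_params(w);p,d=get_image(w);cv2.imwrite(f"pics/{w[0]}{k}.png",p);np.savez(f"pics/{w[0]}{k}.npz",d=d,**c)
E
python3 look.py 8;python3 goal.py w8 .006; python3 ov.py 8 .016
```

```text
9.9833 [0.53588383 0.23548438 0.10311434] 0.31714055066861774 [-2.  -2.9  3.4] [-1.45  1.    0.06] F.n 4.5 TCP along 0.0544 axis err [-0.0058  0.0018 -0.0008]
cyl 1413 offset x,z mm [ 1.91 -0.35] tilt [-0.0106  0.0001] rms 0.00018
flange s range [0.0207 0.0557] 337 [0.0321 0.0354 0.0557]
top s 1161 -0.0412
face H 1308 -0.00033211957048160474
tip 0 
sleeve 210 [-0.0055 -0.0001] [0.0257 0.0357]
jaw 1 268 [0.0112 0.0326]
jaw -1 268 [-0.0323 -0.0113]
mouth along 0.0154 lateral [-0.7  -0.72 -0.46]
rot [ 0.0033 -0.0036 -0.0006] shift cm [ 0.276  0.392 -0.814] n [-0.23361017 -0.35261535  0.90613945]
```

View pics/w8o.png

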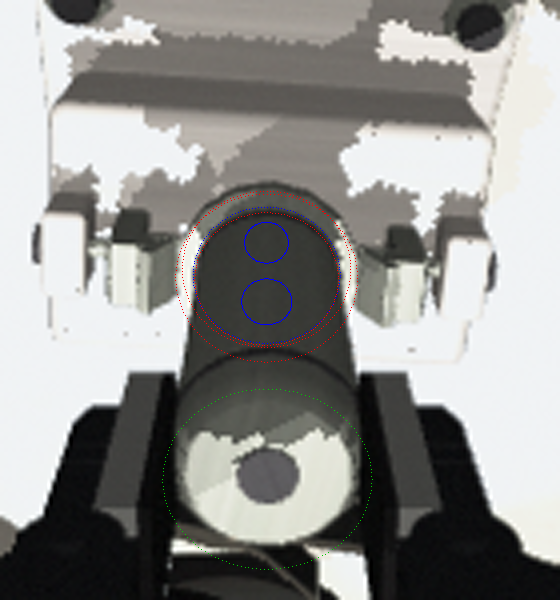

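>>> drive_tool(increments="0.06 0.09 -0.18 0.001 -0.001 0 1;0.11 0.17 -0.36 0.001 -0.001 0 1;0.16 0.24 -0.54 0.001 -0.001 0 1;0.2 0.3 -0.68 0.001 -0.001 0 1;0.24 0.36 -0.82 0.001 -0.001 0 1;0.24 0.36 -0.82 0.001 -0.001 0 1;0.24 0.36 -0.82 0.001 -0.001 0 1")

```text
t: 10.67
position: [0.5382, 0.239, 0.0954]
eef_rot: [-0.527, -0.485, 0.207, 0.666]
ft_force: [-4.5, -5.4, 10.2]
width: 0.316
```

```bash
python3 look.py 9;python3 goal.py w9 .006; python3 ov.py 9 .007
```

```text
10.6667 [0.53824279 0.23895244 0.09540676] 0.3163352219177854 [-4.5 -5.4 10.2] [-1.43  1.72  0.31] F.n 12.2 TCP along 0.0457 axis err [-0.0069  0.0029 -0.0006]
cyl 1430 offset x,z mm [ 1.63 -0.29] tilt [-0.0171  0.0002] rms 0.00018
flange s range [0.0207 0.0474] 389 [0.0237 0.0335 0.0473]
top s 1154 -0.0411
face H 1361 -0.0002782943086105505
tip 0 
sleeve 140 [-0.0061  0.0002] [0.0212 0.0354]
jaw 1 257 [0.0117 0.0301]
jaw -1 256 [-0.0307 -0.0113]
mouth along 0.0067 lateral [-0.62 -0.68 -0.43]
rot [ 0.0078 -0.0058 -0.0002] shift cm [ 0.059  0.068 -0.042] n [-0.23361017 -0.35261535  0.90613945]
```

View pics/w9o.png

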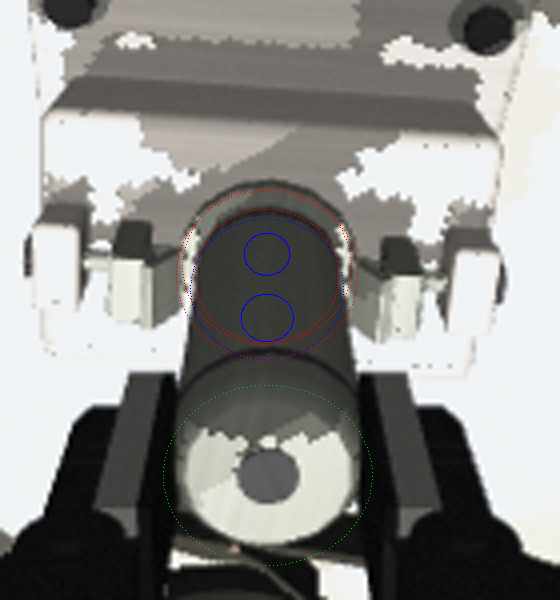

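>>> drive_tool(increments="0.03 0.04 -0.06 0.003 -0.002 0 1;0.05 0.08 -0.12 0.004 -0.003 0 1;0.05 0.08 -0.12 0.004 -0.003 0 1;0.05 0.08 -0.12 0.004 -0.003 0 1")

```text
t: 11.1
position: [0.5388, 0.2396, 0.0947]
eef_rot: [-0.526, -0.487, 0.205, 0.667]
ft_force: [-7.2, -6.6, 12.0]
width: 0.318
```

```bash
python3 look.py 10;python3 goal.py w10 .006
```

```text
11.1 [0.53877272 0.23963485 0.09466544] 0.3175976385910012 [-7.2 -6.6 12. ] [-1.53  1.99  0.38] F.n 14.9 TCP along 0.0446 axis err [-0.011   0.0063 -0.0004]
cyl 1448 offset x,z mm [ 1.35 -0.22] tilt [-0.0259  0.0026] rms 0.00018
flange s range [0.0205 0.0461] 385 [0.0228 0.0336 0.046 ]
top s 1148 -0.0412
face H 1372 -0.0002914383066706562
tip 0 
sleeve 139 [-0.0063  0.0001] [0.0207 0.0353]
jaw 1 259 [0.0116 0.0302]
jaw -1 268 [-0.0306 -0.0112]
mouth along 0.0057 lateral [-0.62 -0.67 -0.42]
rot [ 0.0102 -0.0088 -0.0008] shift cm [0.022 0.02  0.05 ] n [-0.23361017 -0.35261535  0.90613945]
```

>>> drive_tool(increments="-0.03 0 -0.08 0 0 0 1;-0.03 0.01 -0.12 0 0 0 1;-0.03 0.01 -0.12 0 0 0 1;-0.03 0.01 -0.12 0 0 0 1")

```text
t: 11.53
position: [0.5389, 0.2397, 0.0946]
eef_rot: [-0.526, -0.487, 0.204, 0.666]
ft_force: [-9.6, -8.9, 16.7]
width: 0.317
```

```bash
python3 look.py 11;python3 goal.py w11 .006
```

```text
11.5333 [0.53892958 0.23970611 0.09462022] 0.31678465042958087 [-9.6 -8.9 16.7] [-1.48  2.39  0.55] F.n 20.5 TCP along 0.0445 axis err [-0.0116  0.0076 -0.    ]
cyl 1455 offset x,z mm [ 1.25 -0.15] tilt [-0.0267  0.0044] rms 0.00018
flange s range [0.0208 0.0458] 403 [0.023  0.0337 0.0458]
top s 1151 -0.0412
face H 1374 -0.000299026178095976
tip 0 
sleeve 138 [-0.0063 -0.    ] [0.0206 0.0353]
jaw 1 258 [0.0114 0.0303]
jaw -1 276 [-0.0307 -0.0111]
mouth along 0.0055 lateral [-0.6  -0.63 -0.4 ]
rot [ 0.0095 -0.0092 -0.0011] shift cm [0.016 0.015 0.059] n [-0.23361017 -0.35261535  0.90613945]
```

>>> drive_tool(increments="-0.05 0 -0.08 0 0 0 1;-0.05 0 -0.08 0 0 0 1;-0.05 0 -0.08 0 0 0 1;-0.05 0 -0.08 0 0 0 1")

```text
t: 11.97
position: [0.5389, 0.2397, 0.0946]
eef_rot: [-0.526, -0.488, 0.204, 0.666]
ft_force: [-10.3, -9.1, 20.3]
width: 0.317
```

```bash
python3 look.py 12;python3 goal.py w12 .006;python3 ov.py 12 .006; python3 - <<'E'
import cv2
a=cv2.imread("pics/w12.png")[180:260,190:330];cv2.imwrite("pics/w12c.png",cv2.resize(a,None,fx=5.5,fy=5.5,interpolation=cv2.INTER_CUBIC))
E
```

```text
11.9667 [0.53890835 0.23970108 0.09455041] 0.31705731780995233 [-10.3  -9.1  20.3] [-1.38  2.39  0.56] F.n 24.0 TCP along 0.0445 axis err [-0.012   0.0088  0.0003]
cyl 1448 offset x,z mm [ 1.29 -0.19] tilt [-0.0264  0.004 ] rms 0.00018
flange s range [0.0206 0.0458] 394 [0.0229 0.0334 0.0458]
top s 1152 -0.0413
face H 1363 -0.00028606391480367116
tip 0 
sleeve 135 [-0.0062 -0.    ] [0.0215 0.0353]
jaw 1 262 [0.0114 0.0303]
jaw -1 275 [-0.0308 -0.0113]
mouth along 0.0055 lateral [-0.56 -0.65 -0.4 ]
rot [ 0.0091 -0.0076 -0.0006] shift cm [0.016 0.015 0.068] n [-0.23361017 -0.35261535  0.90613945]
```

View pics/w12c.png

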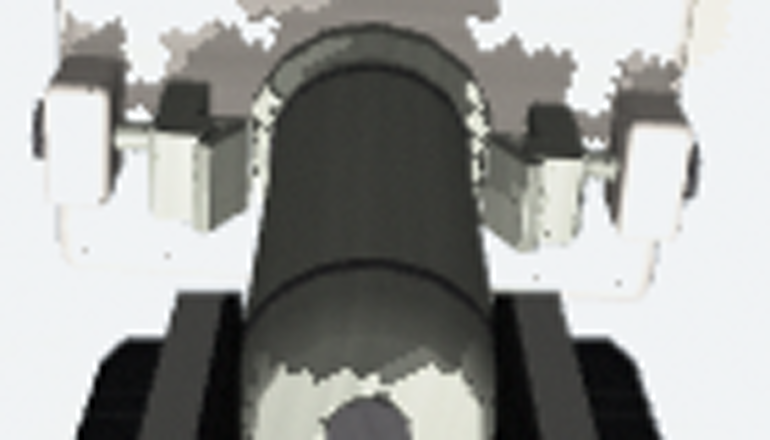

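View pics/s12o.png

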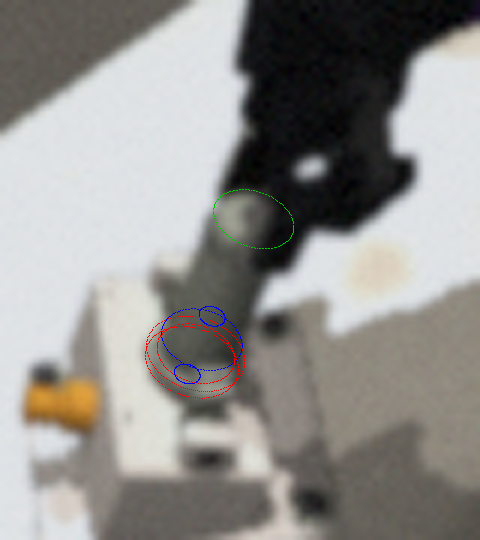

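>>> drive_tool(increments="0 0 0 0 0 0 1;0 0 0 0 0 0 1;0 0 0 0 0 0 1;0 0 0 0 0 0 1;0 0 0 0 0 0 1;0 0 0 0 0 0 1")

```text
t: 12.57
position: [0.5389, 0.2397, 0.0946]
eef_rot: [-0.526, -0.488, 0.204, 0.666]
ft_force: [-10.6, -8.8, 20.1]
width: 0.314
```

```bash
python3 look.py 13;python3 goal.py w13 .006|egrep "jaw|mouth|rot"; python3 -c "
from station import *
print(finish_job())"
```

```text
12.5667 [0.53892555 0.239695   0.09455609] 0.31408370120437307 [-10.6  -8.8  20.1] [-1.42  2.36  0.54] F.n 23.8 TCP along 0.0445 axis err [-0.012   0.0088  0.0003]
jaw 1 262 [0.0115 0.0303]
jaw -1 262 [-0.0306 -0.0113]
mouth along 0.0055 lateral [-0.6  -0.66 -0.41]
rot [ 0.0094 -0.0083 -0.0008] shift cm [0.018 0.017 0.066] n [-0.23361017 -0.35261535  0.90613945]
the job is handed in; nothing more can be done
None
```

I gripped the grey steel coupler by its upper half, put it over the tilted nipple and pressed it fully home. I handed the job in at about 12.7 s, with the arm still gripping and pushing. The two pink look-alikes and the bystanders were not part of any move, and I saw no sign of contact with them. I did not re-measure where they stand at the end.

- **Fully down:** the mouth measured 5.5 mm along the nipple, against 6 mm nominal. The axial push was about 24 N and steady, against the 14 N spring. Pushing further raised the force but did not move the coupler, so it is on its stop.
- **Jaws:** both opened about 2 mm as the flange passed, then returned to within about 0.3 mm of their shut position.
- **What did not fit perfectly:** the coupler read about 0.7° off the nipple axis and about 1 mm to the side. There was also a side force of about 5 N that small corrections did not remove. I take the tilt and offset to be within the bore's clearance and the camera calibration.

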